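Open the combination padlock and take it off the strongbox

ROBOT

A 6-joint arm with a two-finger parallel gripper is mounted at the origin on the work surface; the furniture and walls round the work are solid. World frame = base frame: x ahead of the robot, y to its left, z up, the work surface at z = 0. Lengths are in m, angles in rad, forces in N, time in s.
With the tool pointing down it reaches from about 0.35 to 0.975 m from the base axis. Payload 4.9 kg.
Tool frame: the origin (TCP) lies midway between the tips of the shut fingers; the grasp point (between the pads) lies 19 mm behind it; z points along the fingers, y is the direction in which the jaws open and shut (so a half turn about z gives the same grasp; the last joint's range is limited). The gripper opens to 85 mm and grips with 20 to 120 N. Pads are 22 mm wide; open, the fingers measure 114 mm over their backs; the gripper's body (76 mm by 85 mm) begins 54 mm behind the grasp point. The pads swing forward as they close: fully open they stand 13 mm farther back than shut.
Start: joints at [-1.329, 0.053, 1.613, -0, 1.476, -0.119], TCP at [0.221, -0.585, 0.231] pointing down, gripper open.
Joint ranges: [-3.01, 3.01], [-1.01, 2.22], [0.06, 2.58], [-1.02, 4.17], [0.09, 2.62], [-3.14, 3.14]. Speed limits (rad/s): [2.57, 2.57, 3.14, 3.14, 3.14, 3.14].

INTERFACE

Orientations are given as a unit quaternion [w, x, y, z].
In Python, from plant import state, grab_frame, camera_params, job_done, boxes_of gives the robot as it stands.
- The arm moves only by the tool step_arm, never from a script. Its argument "steps" is a list of rows, each a list of 4 numbers: the shift along the tool's x, y, z in mm, then the turn about the tool's z in degrees. A call has 1 to 8 rows; each row shifts and turns the pose as measured when the row begins, along the tool's axes as they then stand; what a row does not reach is not made up. A row lasts 1/10 s, in which the tool goes at most 50 mm and 8.59 degrees, less where a joint would pass 70% of its speed; a pose out of reach is approached as far as the arm can. A call is refused whole if a number of a shift passes 50 or a number of a turn 8.59, either way. A call with a gripper value outside its range is refused whole. "claw" is the opening in per cent of the stroke, from 0 (shut) to 100 (fully open), set as the call begins (left out, the last holds). The fingers move at their own pace and stop on an object; the grip force is fixed at half the most. Time passes only in rows, so rows that do not move let the fingers close. It gives the time, the measured TCP pose, the force and the opening at its end, in the units of the state.
- state(): the state, without advancing time (a new reading comes with each control period).
- grab_frame(name): name is "scene" or "top" or "wrist"; returns (picture, depth): 480x640x3 uint8, red, green, blue; 480x640 float32, m along the optical axis (not along the pixel's ray), 0 where there is no reading.
- camera_params(name): a dict with "mtx" (3x3 intrinsics, pixels), "extrinsics" (4x4, takes a point from camera to world coordinates); the wrist camera has in their place "T_tool_cam" (4x4, takes a point from camera to tool coordinates, whose origin is the TCP and whose axes are the flange's). Camera axes: x right, y down, z forward; pixel columns grow to the right and rows downward; lengths in m; the calibration is good to about 2 mm. A picture is of the moment at which its call begins: read the wrist's pose just before it. camera_params takes no time and is no camera call.
- job_done(): hands the job in, once; it reports no verdict.
Trained networks look in the newest picture that a camera, given by its name, has taken for a name from the list of things; names that differ only in an ending like _2 or _b are one class to them, and where a whole thing is asked for, a point or a joint stands for the part that bears it (a point fixed in the world has none). Each returns a list of dicts, best first, with "p" (0 to 1); they miss things now and then, are a little off and sometimes report something else, mostly with a low value. They report only what shows in the picture. A call takes as long as a camera call.
- boxes_of(camera, label): "box" ([left, top, width, height] in pixels, round what is visible of it).
The state is a dict: "time": time; "joint_pos": joint angles; "joint_vel": joint speeds; "joint_efforts": joint torques, N m; "tool_pos": TCP position; "tool_rot": TCP orientation; "contact_force": force on the tool from outside, world axes, zero at the start; "ft_torque": the same for the moment, N m; "gripper_width": opening from 0.0 (shut) to 1.0 (fully open).
Only numpy, scipy, OpenCV 4.12 (cv2) and the standard library are available. Lean on these libraries where they do the work, as an engineer would, in place of code of your own. Each camera call takes 0.05 s, during which the arm holds its last target. There are 200 camera calls.

TASK

Open the combination padlock on the grey strongbox: turn its dial clockwise until the white pointer clicks in at the single punched dot, then back anticlockwise until it clicks in at the pair of dots. Pull the lock's case toward you so that the shackle slides right out, push it forward again until the shackle's free end is off the staple, and lift the open lock away. Finish while holding it in the gripper, level, dial up and still, about a hand's breadth above the strongbox, and leave the roll of grey tape beside the strongbox where it lies.

Things in the scene. Friction and masses are not known exactly. Their poses are not given: they have to be found in the camera images.
- combination_lock: Steel combination padlock on its back on the strongbox, dial up; 0.44 kg +-15 percent, loose. Case 60 long (x) x 54 wide (y) x 26 mm thick. Origin: centre of its underside, on the dial's axis; x points along the shackle, away from the robot within 0.3 rad; z up. Carry it by its long sides (y = -27, +27 mm), which stand free.
- knob (a point): Point on the dial's axis in the lock's round knurled knob, 42 mm above the lock's underside. The knob, 24 mm across, spans 32 to 50 mm above the underside; below it lies the flat dial plate, 40 mm across. Grasp the knob across any line; turning takes under 0.05 N m. Let go, it stays, or settles into a mark within 0.15 rad.
- dial (a joint): Angle of the dial on the case, rad, growing clockwise seen from above. 0: white pointer along the shackle (lock's +x). Range -1.7 to 1.7, starts at -0.5 to +0.2. Turning clockwise drags a hidden wheel, which stays at the furthest point reached. The lock opens when that point was +0.90 and the dial then stands at -0.30, each within 0.12; then leave it.
- single_dot (a point): First mark: single punched dot on the case's top, 25 mm from the dial's axis; the pointer meets it at dial = +0.90. A light spring click (0.03 N m) is felt here. If overrun by more than 0.12 rad, turn anticlockwise to about -1.3 (past 1.9 rad of lost motion the wheel is dragged back) and begin again.
- pair_of_dots (a point): Second mark: the middle of two punched dots on the case's top, 25 mm from the dial's axis; the pointer meets it at dial = -0.30, again with a light click.
- shackle (a joint): How far the shackle has slid out of the case, m: 0 shut, 0.024 fully out. Locked, it gives about 2 mm and stops hard. Unlocked, it slides with about 1.5 N of friction and stays where it is left; no spring.
- shackle_end (a point): Free end of the shackle's short leg, on the bar's axis. The shackle is a U of 8 mm round bar, 13 mm above the lock's underside: long leg at y = -19 mm (never leaves the case), short leg at y = +19 mm. Shut, this end is 8 mm inside the case's front face (x = +30 mm) and the bow reaches x = 73 mm; fully out, the end stands 16 mm clear of the face.
- staple (a point): Middle of the staple's opening, 13 mm above the deck. Fixed upright arch of 5 mm bar, feet 22 mm apart along the box's y, 25 mm clear height; the short leg runs through it, one foot inside the U. Starts 40-50 mm ahead of the lock's origin; bow meets it at 60 mm (shut) or 84 mm (open). At about 38 mm, shackle out, it stands free in the gap and the lock lifts straight up.
- strongbox: Grey steel strongbox, 240 long (x) x 120 wide (y) x 120 mm high, fixed. Origin: centre of its underside. Its top is flat (the hasp strap is let in flush), so the lock slides on it; the staple stands on it. Right of it is a red tool box 217 mm high, left behind it a parts cabinet 248 mm high.
- duct_tape: Roll of grey tape, 107 mm across, 48 mm high, on the bench left of the strongbox; not part of the job. Origin under its middle.

How it is judged:
On the way, in this order (a step that is already met when the one before it is completed fails the run):
1. the dial has been turned clockwise to the single dot (value of joint dial between 0.6 and 1.2 rad), for 0.05 s.
2. the dial has been turned back to the pair of dots (value of joint dial between -0.6 and 0 rad), for 0.05 s.
3. the shackle is pulled out while the lock still hangs in the staple (value of joint shackle above 0.018 m and z of combination_lock in the frame of strongbox below 0.145 m), for 0.1 s.
At the end, for the whole second after the job is handed in: The lock is held by the fingers (over 2 N), still, dial up (within 20 degrees of level), its underside 60 to 220 mm above the strongbox's top and within 200 mm sideways of the staple, its shackle at least 15 mm out, the lock touching the strongbox nowhere (value of joint shackle above 0.015 m and z of combination_lock in the frame of strongbox between 0.18 and 0.34 m and horizontal distance between combination_lock and staple below 0.2 m and angle between combination_lock's own z axis and vertical below 0.35 rad and linear speed of combination_lock below 0.03 m/s and contact force between combination_lock and the fingers above 2 N and contact force between combination_lock and strongbox below 0.1 N); the arm keeps its last pose, push and grip.
It fails at once if the roll of grey tape was shifted by more than 3 cm (distance of duct_tape from where it was at the start of the episode above 0.03 m).
It also fails if it takes over 58 s, if anything falls off the work surface, if the arm or the gripper's body presses on something with over 40 N, if the wrist force passes 120 N, or if a joint passes its speed limit or range.

## Working session

There is one attempt and no reset: what is moved stays moved. The work goes in short steps, Python scripts to look and compute and a tool call to move; the robot and the scene stay as the last step left them, time stands still between calls to the robot, and variables do not carry over. Pictures are saved under pics/ and viewed, about 8 in all and at most 12, crops included, and the job is handed in when it is done.

Besides the shell and the picture viewer there is one more tool, called after "Request:" as name(argument=value, ...) on one line, values as JSON. step_arm: Moves the arm, as the interface text tells. Its arguments: {"type":"object","properties":{"steps":{"type":"array"},"claw":{"type":"number"}},"required":["steps"]}

```bash
mkdir -p pics
cat > h.py <<'E'
import numpy as np, cv2
from plant import state, grab_frame, camera_params, job_done, boxes_of
from scipy.spatial.transform import Rotation as R
def ext(name,s=None):
    c=camera_params(name)
    if name!="wrist": return np.array(c["mtx"]),np.array(c["extrinsics"])
    s=s or state(); T=np.eye(4); q=s["tool_rot"]
    T[:3,:3]=R.from_quat([q[1],q[2],q[3],q[0]]).as_matrix(); T[:3,3]=s["tool_pos"]
    return np.array(c["mtx"]),T@np.array(c["T_tool_cam"])
def w(u,v,d,K,E):
    p=np.linalg.inv(K)@np.array([u,v,1.])*d
    return (E@np.append(p,1))[:3]
def onz(u,v,z,K,E):
    r=E[:3,:3]@np.linalg.inv(K)@np.array([u,v,1.]); o=E[:3,3]
    return o+r*(z-o[2])/r[2]
E
python3 - <<'E'
from h import *
s=state(); print(s)
for n in("scene","top"):
    K,E=ext(n); im,d=grab_frame(n); cv2.imwrite(f"pics/{n}0.png",im[:,:,::-1]); np.save(f"pics/{n}d.npy",d)
    print(n,E.round(3).tolist())
    for l in("combination_lock","knob","single_dot","pair_of_dots","staple","strongbox","duct_tape","shackle_end"):
        for b in boxes_of(n,l)[:2]:
            x,y,ww,h=b["box"];u,v=x+ww/2,y+h/2; dd=d[int(v),int(u)]
            print(l,[round(q) for q in b["box"]],round(b["p"],2),w(u,v,dd,K,E).round(3))
E
```

```text
{'time': 0.0, 'joint_pos': array([-1.32899531e+00,  5.33566813e-02,  1.61430545e+00,  1.93205641e-05,
        1.47601467e+00, -1.19006604e-01]), 'joint_vel': array([0.00076957, 0.00036632, 0.00071417, 0.00241757, 0.00056547,
       0.00188703]), 'joint_efforts': array([-1.28321317e-04, -3.93681908e+01, -3.70176816e+01, -1.00142590e-04,
        7.06133345e-03,  1.39888400e-05]), 'tool_pos': array([ 0.22049305, -0.5841395 ,  0.2300563 ]), 'tool_rot': array([-1.04069937e-03,  9.83770950e-01,  1.79425837e-01, -5.43423242e-05]), 'contact_force': array([-0.0247758 ,  0.25214431,  0.80751889]), 'ft_torque': array([-0.03475078, -0.01820068,  0.02313124]), 'gripper_width': 0.9990910796812466}
scene [[-0.831, -0.303, 0.466, 0.031], [-0.556, 0.466, -0.689, 0.829], [-0.008, -0.831, -0.556, 0.575], [0.0, 0.0, 0.0, 1.0]]
combination_lock [305, 189, 37, 27] 0.69 [0.458 0.168 0.151]
knob [305, 185, 36, 36] 0.65 [0.46  0.168 0.147]
single_dot [302, 187, 36, 31] 0.88 [0.463 0.17  0.15 ]
pair_of_dots [306, 187, 35, 32] 0.82 [0.459 0.167 0.148]
staple [304, 198, 84, 97] 0.75 [0.373 0.222 0.106]
strongbox [303, 204, 81, 87] 0.91 [0.375 0.225 0.102]
duct_tape [295, 287, 64, 62] 0.72 [0.355 0.313 0.001]
shackle_end [305, 192, 8, 4] 0.39 [ 0.644 -0.046  0.025]
top [[-0.208, -0.958, 0.199, 0.248], [-0.978, 0.202, -0.046, 0.256], [0.004, -0.204, -0.979, 0.953], [0.0, 0.0, 0.0, 1.0]]
combination_lock [336, 165, 34, 53] 0.92 [0.475 0.148 0.17 ]
knob [335, 168, 35, 53] 0.72 [0.472 0.15  0.171]
knob [334, 164, 29, 20] 0.31 [0.527 0.143 0.119]
single_dot [336, 162, 33, 56] 0.61 [0.485 0.147 0.151]
pair_of_dots [334, 164, 36, 55] 0.71 [0.477 0.149 0.168]
staple [303, 138, 89, 139] 0.95 [0.455 0.162 0.152]
strongbox [305, 136, 85, 146] 0.83 [0.453 0.162 0.145]
duct_tape [247, 267, 57, 55] 0.78 [0.344 0.329 0.002]
shackle_end [333, 163, 29, 25] 0.69 [0.526 0.144 0.118]
```

Run:
```python
import cv2,numpy as np
a=cv2.imread("pics/top0.png"); b=cv2.imread("pics/scene0.png")
c=cv2.resize(a[130:290,240:410],(400,376),interpolation=cv2.INTER_CUBIC)
o=np.zeros((600,800,3),np.uint8); o[:300,:400]=cv2.resize(a,(400,300)); o[:300,400:]=cv2.resize(b,(400,300))
o[300:,:400]=cv2.resize(a[155:230,320:420],(400,300),interpolation=cv2.INTER_CUBIC)
o[300:,400:]=cv2.resize(b[170:320,270:470],(400,300),interpolation=cv2.INTER_CUBIC)
cv2.imwrite("pics/c0.png",o)
```

```text
(no output)
```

View pics/c0.png

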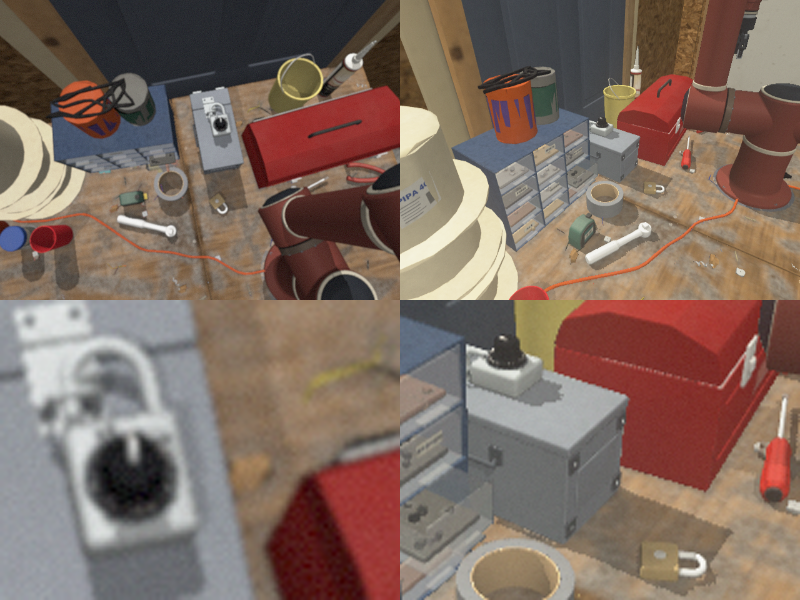

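Request:
step_arm(steps=[[0,0,-45,0],[0,0,-45,0],[0,0,-45,0],[27,-37,0,0],[27,-37,0,0],[27,-37,0,0],[27,-37,0,0],[27,-37,0,0]])

```text
time: 1.7
tool_pos: [0.2819, -0.3612, 0.3708]
tool_rot: [-0.002, 0.984, 0.176, 0.001]
contact_force: [1.4, -0.9, 0.5]
gripper_width: 1.002
```

Run:
```python
from h import *
print(camera_params("wrist"))
d=np.load("pics/topd.npy"); K,E=ext("top")
v,u=np.mgrid[0:480,0:640]
P=(np.stack([u,v,np.ones_like(u)],-1).reshape(-1,3)@np.linalg.inv(K).T)*d.reshape(-1,1)
P=P@E[:3,:3].T+E[:3,3]; P=P[d.ravel()>0]
# height map 1cm
for x in np.arange(.34,.66,.02):
    r=[]
    for y in np.arange(.30,-.02,-.015):
        m=(abs(P[:,0]-x)<.01)&(abs(P[:,1]-y)<.0075)
        r.append("%4d"%(1000*P[m,2].max()) if m.any() else "   .")
    print("%.2f"%x,*r)
print(["%.3f"%y for y in np.arange(.30,-.02,-.015)])
```

```text
{'mtx': array([[369.71480766,   0.        , 320.17397397],
       [  0.        , 369.71480766, 242.80972075],
       [  0.        ,   0.        ,   1.        ]]), 'T_tool_cam': array([[ 6.60916519e-04, -9.61828551e-01, -2.73651971e-01,
         7.00033453e-02],
       [ 9.99999674e-01,  5.08474957e-04,  6.27989528e-04,
         1.31390208e-03],
       [-4.64873084e-04, -2.73652296e-01,  9.61828573e-01,
        -1.42199714e-01],
       [ 0.00000000e+00,  0.00000000e+00,  0.00000000e+00,
         1.00000000e+00]])}
0.34   51   51    3    5    3    4   96  118  123  119  121  121  122  122    3    3  191  190  190  189  190  190
0.36   51   50    3    4    3  122  122  122  122  122  122  123  123  122    2    3  191  190  189  190  191  190
0.38  117   49    3    2    6  123  123  124  122  124  123  123  122  122    .  189  190  190  191  189  190  189
0.40  105    3    3    2    3  122  123  123  123  123  122  123  122  122    .  189  191  190  189  190  189  190
0.42  246  246    2    3    3  122  123  123  122  122  123  122  122  122    .  183  184  185  185  184  185  187
0.44  
[... 759 characters left out ...]
   .    3    2    3    3    3    2    4
0.58  246  245    2    3    4  120  122  122  122  121  122  124  122  122    .    2    2    2    1    2    3    3
0.60    .    0    3    2    3    3  121  121  120    .    .  119  121  119    .    3    4    3    2    4    3    2
0.62    .    4    3    1    2    3    2    .    .    .    .    .    .    .    .    3    3    4    2    3    2    2
0.64  480  476  474  469  466  462  457  454  450  446  443  113  436  436  431  426  422  419  415  411  393  400
['0.300', '0.285', '0.270', '0.255', '0.240', '0.225', '0.210', '0.195', '0.180', '0.165', '0.150', '0.135', '0.120', '0.105', '0.090', '0.075', '0.060', '0.045', '0.030', '0.015', '-0.000', '-0.015']
```

Request:
step_arm(steps=[[28,-37,0,0],[28,-37,0,0],[28,-37,0,0],[28,-37,0,0],[28,-37,0,0],[28,-37,0,0],[28,-37,0,0],[28,-37,0,0]])

```text
time: 2.5
tool_pos: [0.391, 0.0083, 0.374]
tool_rot: [0.002, 0.985, 0.173, 0.005]
contact_force: [1.1, -0.5, -0.1]
gripper_width: 1.0
```

Request:
step_arm(steps=[[28,-37,20,0],[28,-37,20,0],[20,-25,20,0],[0,0,20,0],[0,0,0,0]])

```text
time: 3.0
tool_pos: [0.4294, 0.135, 0.2953]
tool_rot: [0.002, 0.984, 0.178, 0.008]
contact_force: [-0.4, -0.1, 0.3]
gripper_width: 1.002
```

Run:
```python
from h import *
s=state(); print(s["tool_pos"],s["tool_rot"],s["joint_pos"])
K,E=ext("wrist",s); im,d=grab_frame("wrist"); cv2.imwrite("pics/w1.png",im[:,:,::-1]); np.savez("pics/w1.npz",d=d,K=K,E=E)
for l in("combination_lock","knob","single_dot","pair_of_dots","staple","shackle_end"):
    for b in boxes_of("wrist",l)[:2]:
        x,y,ww,h=b["box"];u,v=x+ww/2,y+h/2
        print(l,[round(q) for q in b["box"]],round(b["p"],2),onz(u,v,.146,K,E).round(3))
```

```text
[0.42944996 0.13498287 0.29530257] [0.00224049 0.98394804 0.17824154 0.00843679] [ 0.14137011 -0.42487965  1.92392128 -0.00384511  1.6255193   1.35351146]
combination_lock [278, 83, 98, 134] 0.79 [0.492 0.15  0.146]
knob [277, 75, 96, 142] 0.85 [0.494 0.152 0.146]
knob [200, 0, 233, 312] 0.24 [0.484 0.156 0.146]
single_dot [280, 78, 92, 141] 0.58 [0.492 0.151 0.146]
pair_of_dots [280, 83, 93, 135] 0.92 [0.491 0.15  0.146]
staple [200, 0, 232, 312] 0.89 [0.484 0.156 0.146]
shackle_end [308, 82, 65, 66] 0.97 [0.519 0.149 0.146]
```

View pics/w1.png

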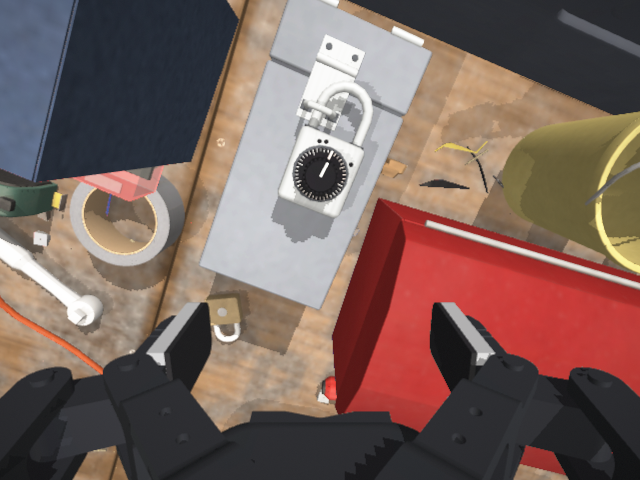

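```bash
cat >> h.py <<'E'
def rect(im,K,E,c,z,out,half=.06,s=5000):
    n=int(2*half*s); j,i=np.meshgrid(np.arange(n),np.arange(n))
    X=c[0]+half-i/s; Y=c[1]+half-j/s
    P=np.stack([X,Y,np.full_like(X,z),np.ones_like(X)],-1)@np.linalg.inv(E).T
    q=P[...,:3]@K.T; m=(q[...,:2]/q[...,2:]).astype(np.float32)
    o=cv2.remap(im,m[...,0],m[...,1],cv2.INTER_CUBIC); cv2.imwrite(out,o); return o
E
python3 - <<'E'
from h import *
z=np.load("pics/w1.npz"); im=cv2.imread("pics/w1.png")
rect(im,z["K"],z["E"],(.485,.148),.146,"pics/r1.png")
# height extraction: knob top & case top centroid
d=z["d"];v,u=np.mgrid[0:480,0:640]
P=(np.stack([u,v,np.ones_like(u)],-1).reshape(-1,3)@np.linalg.inv(z["K"]).T)*d.reshape(-1,1)
P=P@z["E"][:3,:3].T+z["E"][:3,3]
near=(abs(P[:,0]-.47)<.06)&(abs(P[:,1]-.148)<.05)
k=P[near&(P[:,2]>.160)]; print("knob",len(k),k.mean(0),k.min(0),k.max(0),np.median(k[:,2]))
f=P[near&(P[:,2]<.130)&(P[:,2]>.11)];print("deck z",np.median(f[:,2]))
c=P[near&(P[:,2]>.140)&(P[:,2]<.158)&(P[:,0]<.505)]; r=cv2.minAreaRect((c[:,:2]*1000).astype(np.float32)); print("case",r, np.median(c[:,2]))
# box yaw
s=P[(P[:,2]>.115)&(P[:,2]<.126)&(P[:,0]>.3)&(P[:,0]<.6)&(abs(P[:,1]-.16)<.1)]
print("box",cv2.minAreaRect((s[:,:2]*1000).astype(np.float32)))
E
```

```text
knob 42134 [0.43875638 0.15203245 0.37018889] [0.41000715 0.09800027 0.160279  ] [0.49296962 0.19799684 0.43857397] 0.37699370136188404
deck z 0.11956616787171112
case ((473.19390869140625, 148.59881591796875), (53.97667694091797, 59.79560852050781), 88.718017578125) 0.14572676697877873
box ((460.71246337890625, 138.73446655273438), (163.8455352783203, 274.0518798828125), 88.62596893310547)
```

View pics/r1.png

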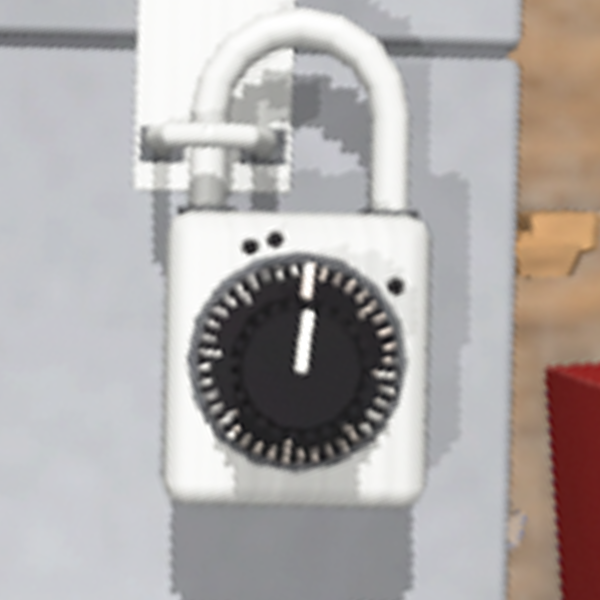

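Request:
step_arm(steps=[[23,1,20,0],[23,1,30,0],[0,0,30,0],[0,0,0,0]], claw=60)

```text
time: 3.75
tool_pos: [0.4823, 0.1462, 0.2257]
tool_rot: [0.003, 0.985, 0.174, 0.019]
contact_force: [-0.3, -0.0, -0.6]
gripper_width: 0.595
```

```bash
cat >> h.py <<'E'
def delta(goal,yaw=None):
    s=state(); q=s["tool_rot"]; M=R.from_quat([q[1],q[2],q[3],q[0]]).as_matrix()
    psi=np.degrees(np.arctan2(M[1,0],M[0,0]))
    print("t",round(s["time"],2),"pos",np.round(s["tool_pos"],4),"psi",psi.round(1),"zax",M[:,2].round(3),"w",round(s["gripper_width"],3),"F",np.round(s["contact_force"],1),"q6",round(s["joint_pos"][5],2))
    print("tool mm",(M.T@(np.array(goal)-s["tool_pos"])*1000).round(1),"turn",None if yaw is None else round(psi-yaw,1))
E
python3 -c "
from h import *
delta((.4732,.1486,.156))"
```

```text
t 3.75 pos [0.4823 0.1462 0.2257] psi 20.1 zax [ 0.038  0.001 -0.999] w 0.595 F [-0.3 -0.  -0.6] q6 1.37
tool mm [-10.2  -6.2  69.3] turn None
```

Request:
step_arm(steps=[[-5,-3,15,0],[-5,-3,15,0],[0,0,15,0],[0,0,8,0],[0,0,0,0]])

```text
time: 4.25
tool_pos: [0.4755, 0.1476, 0.1763]
tool_rot: [0.003, 0.985, 0.173, 0.023]
contact_force: [0.3, 0.2, -0.3]
gripper_width: 0.603
```

```bash
python3 -c "
from h import *
delta((.4732,.1486,.156))"
```

```text
t 4.25 pos [0.4755 0.1476 0.1763] psi 19.9 zax [ 0.047  0.002 -0.999] w 0.603 F [ 0.3  0.2 -0.3] q6 1.38
tool mm [-2.8 -2.  20.2] turn None
```

Request:
step_arm(steps=[[-1.5,-1,8,0],[-1.5,-1,7,0],[0,0,5,0],[0,0,0,0]])

```text
time: 4.65
tool_pos: [0.4739, 0.1487, 0.1563]
tool_rot: [0.003, 0.985, 0.173, 0.025]
contact_force: [0.2, 0.8, 0.6]
gripper_width: 0.597
```

Request:
step_arm(steps=[[0,0,0,0],[0,0,0,0],[0,0,0,0],[0,0,0,0],[0,0,0,0]], claw=0)

```text
time: 5.15
tool_pos: [0.474, 0.1492, 0.1569]
tool_rot: [0.002, 0.985, 0.173, 0.025]
contact_force: [-0.3, -0.3, -1.0]
gripper_width: 0.257
```

Run:
```python
from h import *
delta((.4732,.1486,.156))
s=state();K,E=ext("wrist",s); im,d=grab_frame("wrist"); im=np.ascontiguousarray(im[:,:,::-1])
r=rect(im,K,E,(.485,.148),.146,"pics/r2.png")
o=np.hstack([cv2.resize(im,(400,300)),cv2.resize(r,(300,300))]);cv2.imwrite("pics/w2.png",o)
```

```text
t 5.15 pos [0.474  0.1492 0.1569] psi 19.9 zax [ 0.05   0.004 -0.999] w 0.257 F [-0.3 -0.3 -1. ] q6 1.38
tool mm [-1.   0.3  0.9] turn None
```

View pics/w2.png

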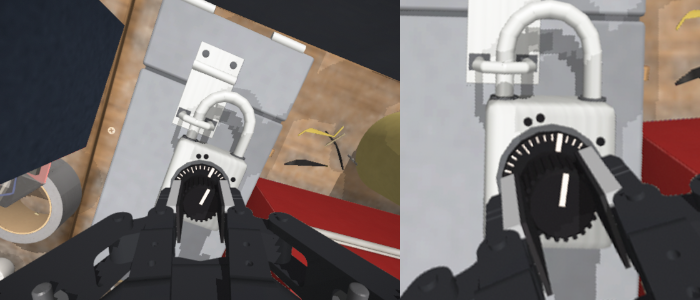

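Request:
step_arm(steps=[[0,0,0,8],[0,0,0,8],[0,0,0,8],[0,0,0,8],[0,0,0,6],[0,0,0,0]])

```text
time: 5.8
tool_pos: [0.4749, 0.1473, 0.1574]
tool_rot: [-0.004, 0.985, -0.17, 0.026]
contact_force: [0.1, 2.0, -0.5]
gripper_width: 0.249
```

Run:
```python
from h import *
delta((.4732,.1486,.156))
s=state();print(s["ft_torque"]);K,E=ext("wrist",s); im,d=grab_frame("wrist"); im=np.ascontiguousarray(im[:,:,::-1])
r=rect(im,K,E,(.475,.148),.152,"pics/r3.png",half=.05,s=6000)
```

```text
t 5.8 pos [0.4749 0.1473 0.1574] psi -19.6 zax [ 0.052 -0.001 -0.999] w 0.249 F [ 0.1  2.  -0.5] q6 2.07
tool mm [-2.1 -0.6  1.3] turn None
[0.01441668 0.21362714 0.01494349]
```

View pics/r3.png

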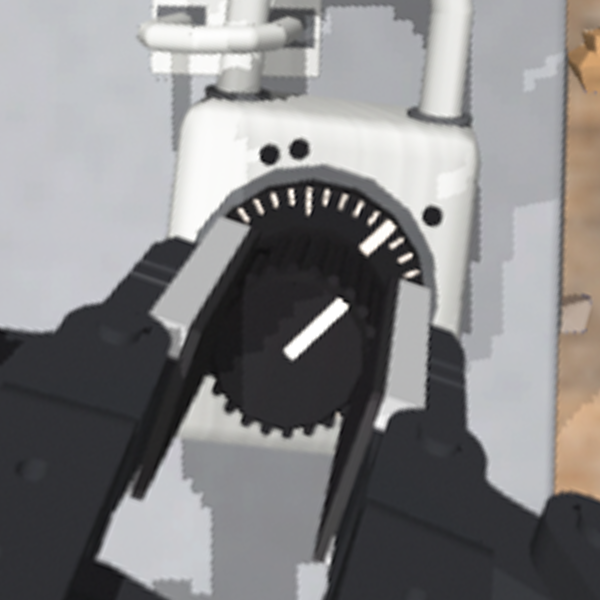

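Request:
step_arm(steps=[[0,0,0,5],[0,0,0,5],[0,0,0,0]])

```text
time: 6.15
tool_pos: [0.4746, 0.1469, 0.1575]
tool_rot: [-0.005, 0.967, -0.253, 0.025]
contact_force: [-0.6, 1.2, -0.0]
gripper_width: 0.251
```

Run:
```python
from h import *
delta((.4732,.1486,.156))
s=state();print(s["ft_torque"]);K,E=ext("wrist",s); im,d=grab_frame("wrist"); im=np.ascontiguousarray(im[:,:,::-1])
r=rect(im,K,E,(.475,.148),.152,"pics/r4.png",half=.05,s=6000)
```

```text
t 6.15 pos [0.4746 0.1469 0.1575] psi -29.4 zax [ 0.051 -0.003 -0.999] w 0.251 F [-0.6  1.2 -0. ] q6 2.24
tool mm [-2.1 -0.8  1.4] turn None
[-0.07655394  0.2448141  -0.0023248 ]
```

View pics/r4.png

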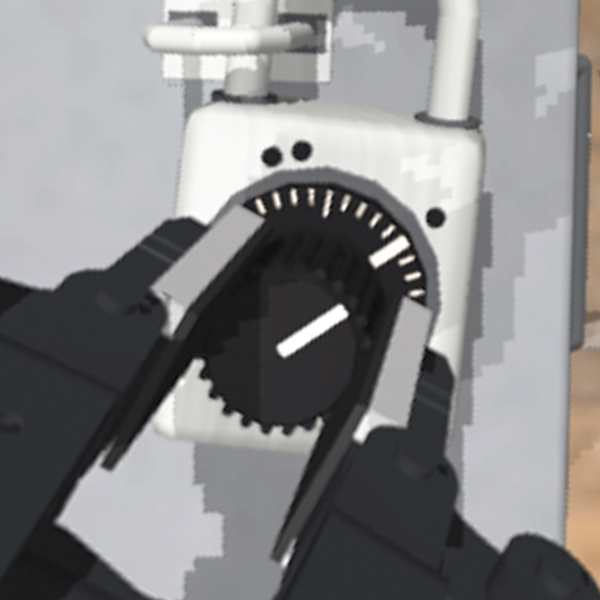

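Request:
step_arm(steps=[[0,0,0,-8.5],[0,0,0,-8.5],[0,0,0,-8.5],[0,0,0,-8.5],[0,0,0,-8.5],[0,0,0,-8.5],[0,0,0,-8.5],[0,0,0,-8.5]])

```text
time: 7.0
tool_pos: [0.4748, 0.1504, 0.1569]
tool_rot: [0.006, 0.94, 0.34, 0.026]
contact_force: [-0.9, 0.5, 0.8]
gripper_width: 0.256
```

Request:
step_arm(steps=[[0,0,0,0],[0,0,0,0]])

```text
time: 7.2
tool_pos: [0.4748, 0.1505, 0.1571]
tool_rot: [0.006, 0.94, 0.341, 0.026]
contact_force: [-0.3, 0.6, 0.1]
gripper_width: 0.253
```

Run:
```python
from h import *
delta((.4732,.1486,.156))
s=state();print(s["ft_torque"]);K,E=ext("wrist",s); im,d=grab_frame("wrist"); im=np.ascontiguousarray(im[:,:,::-1])
r=rect(im,K,E,(.475,.148),.152,"pics/r5.png",half=.05,s=6000)
```

```text
t 7.2 pos [0.4748 0.1505 0.1571] psi 39.9 zax [ 0.053  0.007 -0.999] w 0.253 F [-0.3  0.6  0.1] q6 1.03
tool mm [-2.5  0.4  1. ] turn None
[ 0.07313869  0.24179619 -0.03521675]
```

View pics/r5.png

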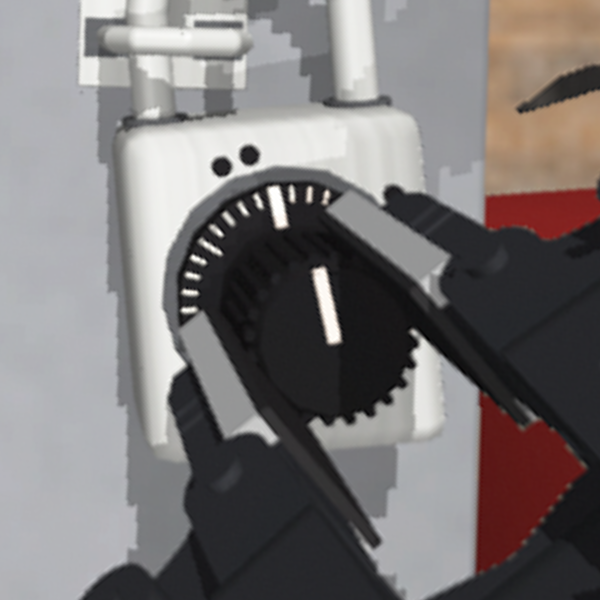

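Request:
step_arm(steps=[[0,0,0,-6],[0,0,0,-5.5],[0,0,0,0]])

```text
time: 7.55
tool_pos: [0.4744, 0.1509, 0.1572]
tool_rot: [0.007, 0.9, 0.435, 0.025]
contact_force: [0.1, -0.1, 0.2]
gripper_width: 0.253
```

Run:
```python
from h import *
delta((.4732,.1486,.156))
s=state();print(s["ft_torque"]);K,E=ext("wrist",s); im,d=grab_frame("wrist"); im=np.ascontiguousarray(im[:,:,::-1])
r=rect(im,K,E,(.475,.148),.152,"pics/r6.png",half=.05,s=6000)
```

```text
t 7.55 pos [0.4744 0.1509 0.1572] psi 51.6 zax [ 0.052  0.008 -0.999] w 0.253 F [ 0.1 -0.1  0.2] q6 0.83
tool mm [-2.6  0.5  1.1] turn None
[ 0.03650823  0.2730804  -0.07765291]
```

View pics/r6.png

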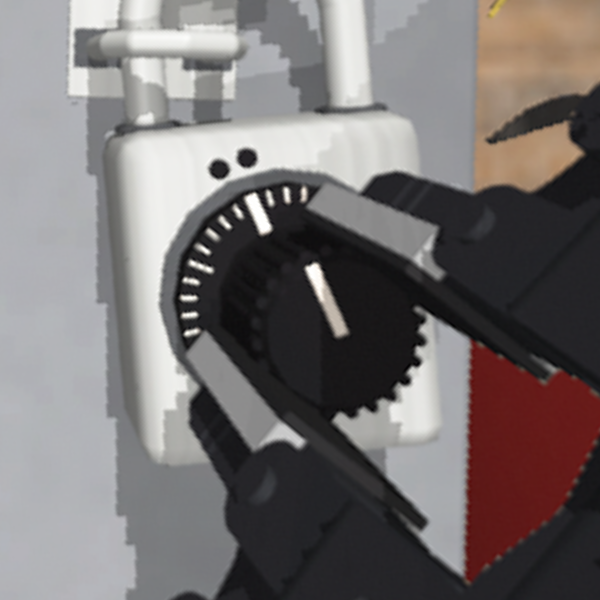

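Request:
step_arm(steps=[[0,0,0,0],[0,0,0,0],[0,0,-10,0],[0,0,-30,8],[-15,-5,-40,8],[-15,-5,-30,8],[0,0,0,8],[0,0,0,0]], claw=60)

```text
time: 8.4
tool_pos: [0.4386, 0.1381, 0.2733]
tool_rot: [0.001, 0.988, 0.154, 0.028]
contact_force: [0.8, -0.3, 0.0]
gripper_width: 0.604
```

Run:
```python
from h import *
delta((.4732,.1486,.156))
s=state();K,E=ext("wrist",s); im,d=grab_frame("wrist"); im=np.ascontiguousarray(im[:,:,::-1])
np.savez("pics/w7.npz",d=d,K=K,E=E)
r=rect(im,K,E,(.485,.148),.146,"pics/r7.png")
v,u=np.mgrid[0:480,0:640]
P=(np.stack([u,v,np.ones_like(u)],-1).reshape(-1,3)@np.linalg.inv(K).T)*d.reshape(-1,1)
P=P@E[:3,:3].T+E[:3,3]
near=(abs(P[:,0]-.47)<.06)&(abs(P[:,1]-.148)<.05)&(d.ravel()>.1)
c=P[near&(P[:,2]>.140)&(P[:,2]<.158)&(P[:,0]<.505)]; print("case",cv2.minAreaRect((c[:,:2]*1000).astype(np.float32)),np.median(c[:,2]))
k=P[near&(P[:,2]>.165)&(P[:,2]<.175)]; print("knob",k.mean(0))
```

```text
t 8.4 pos [0.4386 0.1381 0.2733] psi 17.8 zax [ 0.056  0.007 -0.998] w 0.604 F [ 0.8 -0.3  0. ] q6 1.4
tool mm [ 29.6  -0.6 119.2] turn None
case ((474.5186462402344, 147.7277374267578), (59.98956298828125, 53.89818572998047), 4.792165279388428) 0.14576547559461045
knob [0.47480994 0.1477759  0.16931671]
```

View pics/r7.png

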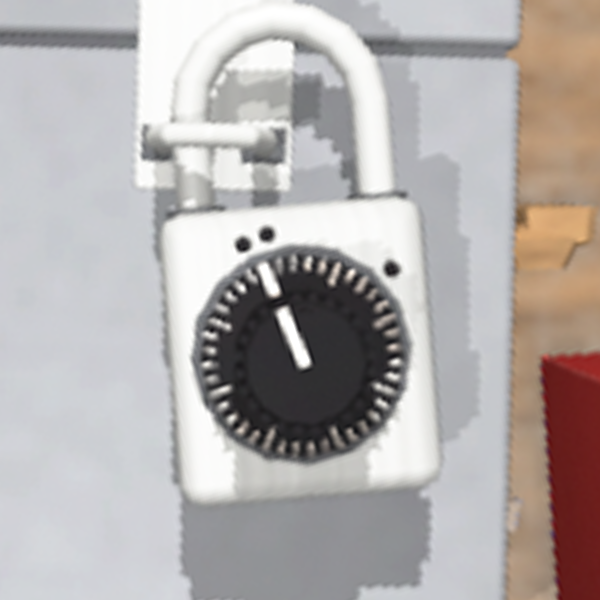

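Request:
step_arm(steps=[[8,0,20,6.5],[8,0,20,6.5],[8,0,20,0],[8,0,10,0],[0,0,0,0]], claw=88)

```text
time: 8.95
tool_pos: [0.4755, 0.1444, 0.2029]
tool_rot: [-0.002, 0.999, 0.045, 0.028]
contact_force: [0.4, 0.2, 0.1]
gripper_width: 0.882
```

```bash
python3 -c "
from h import *
delta((.4745,.1477,.121),4.8)"
```

```text
t 8.95 pos [0.4755 0.1444 0.2029] psi 5.2 zax [ 0.057  0.007 -0.998] w 0.882 F [0.4 0.2 0.1] q6 1.63
tool mm [-5.4 -3.3 81.7] turn 0.4
```

Request:
step_arm(steps=[[-2,-2,15,0.4],[-2,-1.5,20,0],[-1,0,20,0],[-0.5,0,15,0],[0,0,8,0],[0,0,0,0]])

```text
time: 9.55
tool_pos: [0.4721, 0.1486, 0.1197]
tool_rot: [-0.002, 0.999, 0.044, 0.028]
contact_force: [0.3, 0.1, -0.1]
gripper_width: 0.879
```

```bash
python3 -c "
from h import *
delta((.4745,.1477,.121),4.8)"
```

```text
t 9.55 pos [0.4721 0.1486 0.1197] psi 5.1 zax [ 0.055  0.007 -0.998] w 0.879 F [ 0.3  0.1 -0.1] q6 1.64
tool mm [ 2.4  1.1 -1.2] turn 0.3
```

Request:
step_arm(steps=[[2,1,-2,0],[0,0,0,0]])

```text
time: 9.75
tool_pos: [0.4746, 0.1479, 0.1229]
tool_rot: [-0.002, 0.999, 0.045, 0.028]
contact_force: [0.0, -0.6, 0.2]
gripper_width: 0.883
```

Request:
step_arm(steps=[[0,0,0,0],[0,0,0,0],[0,0,0,0],[0,0,0,0]], claw=0)

```text
time: 10.15
tool_pos: [0.4756, 0.1481, 0.125]
tool_rot: [-0.003, 0.999, 0.045, 0.03]
contact_force: [-0.3, 1.2, -1.6]
gripper_width: 0.614
```

Request:
step_arm(steps=[[0,1,0,2.5],[0,1,0,2.5],[-5,0,0,0],[-5,0,0,0],[0,0,0,0]])

```text
time: 10.65
tool_pos: [0.4664, 0.1463, 0.1251]
tool_rot: [-0.004, 0.999, 0.001, 0.032]
contact_force: [0.3, -0.0, -1.4]
gripper_width: 0.616
```

```bash
python3 -c "
from h import *
delta((.435,.146,.123),0)"
```

```text
t 10.65 pos [0.4664 0.1463 0.1251] psi 0.1 zax [ 0.063  0.008 -0.998] w 0.616 F [ 0.3 -0.  -1.4] q6 1.72
tool mm [-31.5   0.3   0.1] turn 0.1
```

Request:
step_arm(steps=[[-5,0,0,0],[-5,0,0,0],[-5,0,0,0],[-5,0,0,0],[0,0,0,0]])

```text
time: 11.15
tool_pos: [0.4465, 0.1469, 0.1253]
tool_rot: [-0.005, 0.999, 0.002, 0.035]
contact_force: [1.4, 1.9, -2.2]
gripper_width: 0.617
```

```bash
python3 -c "
from h import *
delta((.435,.146,.123),0)"
```

```text
t 11.15 pos [0.4465 0.1469 0.1253] psi 0.2 zax [ 0.069  0.01  -0.998] w 0.617 F [ 1.4  1.9 -2.2] q6 1.73
tool mm [-11.6   0.8   1.5] turn 0.2
```

Request:
step_arm(steps=[[-4,0,0,0],[-4,0,0,0],[-2,0,0,0],[0,0,0,0]])

```text
time: 11.55
tool_pos: [0.4365, 0.147, 0.1253]
tool_rot: [-0.005, 0.999, 0.002, 0.036]
contact_force: [3.3, 1.5, -0.6]
gripper_width: 0.619
```

Request:
step_arm(steps=[[-2,0,0,0],[-1,0,0,0]])

```text
time: 11.75
tool_pos: [0.4354, 0.1473, 0.1255]
tool_rot: [-0.006, 0.999, 0.002, 0.039]
contact_force: [8.5, 2.0, -5.1]
gripper_width: 0.616
```

Run:
```python
from h import *
delta((.4815,.146,.123),0)
s=state();K,E=ext("wrist",s); im,d=grab_frame("wrist"); im=np.ascontiguousarray(im[:,:,::-1])
r=rect(im,K,E,(.485,.148),.133,"pics/r8.png")
```

```text
t 11.75 pos [0.4354 0.1473 0.1255] psi 0.2 zax [ 0.078  0.011 -0.997] w 0.616 F [ 8.5  2.  -5.1] q6 1.73
tool mm [45.7  1.5  6.1] turn 0.2
```

View pics/r8.png

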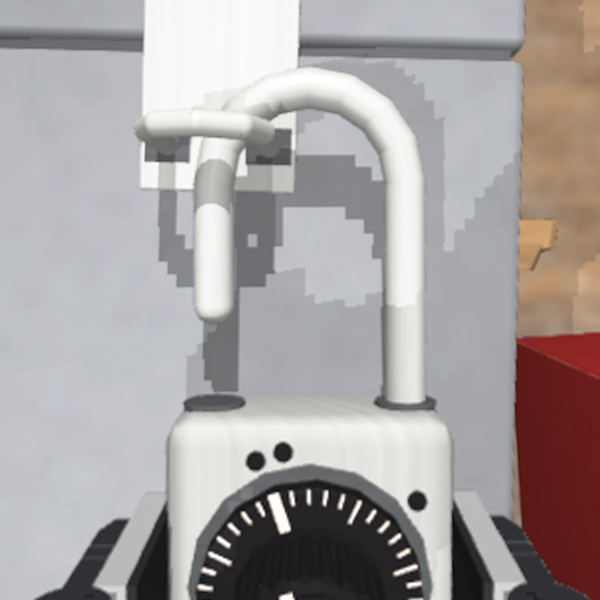

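Request:
step_arm(steps=[[6,0,0.5,0],[6,0,0.5,0],[6,0,0.5,0],[6,0,0.5,0],[6,0,0.5,0],[5,0,0.5,0],[0,0,0,0]])

```text
time: 12.5
tool_pos: [0.4601, 0.147, 0.1255]
tool_rot: [-0.004, 1.0, 0.001, 0.019]
contact_force: [3.0, -0.5, -0.3]
gripper_width: 0.617
```

```bash
python3 -c "
from h import *
delta((.4815,.147,.1255),0)"
```

```text
t 12.5 pos [0.4601 0.147  0.1255] psi 0.1 zax [ 0.039  0.007 -0.999] w 0.617 F [ 3.  -0.5 -0.3] q6 1.72
tool mm [21.4  0.1  0.8] turn 0.1
```

Request:
step_arm(steps=[[6,0,0.2,0],[6,0,0.2,0],[5,0,0.2,0],[4,0,0,0],[0,0,0,0]])

```text
time: 13.0
tool_pos: [0.4761, 0.1471, 0.1259]
tool_rot: [-0.003, 1.0, 0.0, 0.01]
contact_force: [2.9, 0.5, 0.4]
gripper_width: 0.612
```

Run:
```python
from h import *
delta((.4815,.147,.1255),0)
s=state();K,E=ext("wrist",s); im,d=grab_frame("wrist"); im=np.ascontiguousarray(im[:,:,::-1])
r=rect(im,K,E,(.50,.148),.133,"pics/r9.png")
```

```text
t 13.0 pos [0.4761 0.1471 0.1259] psi 0.0 zax [ 0.02   0.006 -1.   ] w 0.612 F [2.9 0.5 0.4] q6 1.72
tool mm [5.4 0.1 0.6] turn 0.0
```

View pics/r9.png

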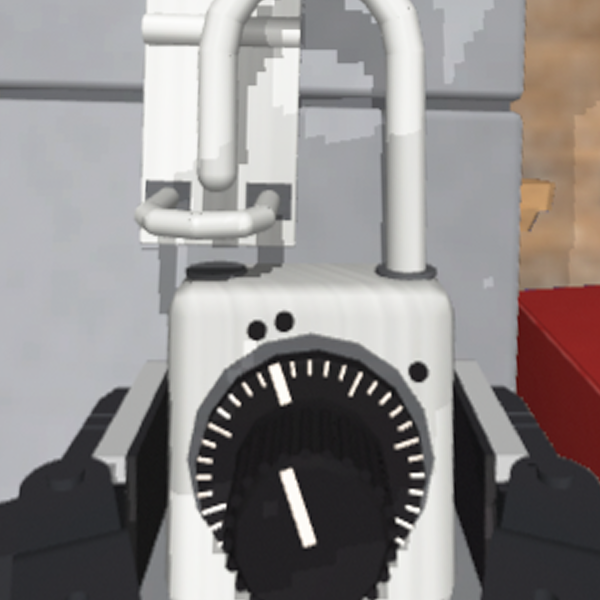

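Request:
step_arm(steps=[[3,0,0.2,0],[2.5,0,0.2,0],[0,0,0,0]])

```text
time: 13.35
tool_pos: [0.4789, 0.1471, 0.1262]
tool_rot: [-0.003, 1.0, 0.0, 0.006]
contact_force: [3.0, 1.6, -0.1]
gripper_width: 0.614
```

Request:
step_arm(steps=[[0,0,-5,0],[0,0,-5,0]])

```text
time: 13.55
tool_pos: [0.4758, 0.1465, 0.1329]
tool_rot: [-0.002, 1.0, -0.0, 0.002]
contact_force: [-0.8, 0.3, -4.9]
gripper_width: 0.617
```

Request:
step_arm(steps=[[4,0,0,0],[3,0,0,0],[1,0,0,0]])

```text
time: 13.85
tool_pos: [0.4825, 0.1461, 0.1308]
tool_rot: [-0.002, 1.0, -0.0, -0.0]
contact_force: [0.6, -0.2, -5.4]
gripper_width: 0.615
```

Run:
```python
from h import *
delta((.4815,.147,.133),0)
s=state();K,E=ext("wrist",s); im,d=grab_frame("wrist"); im=np.ascontiguousarray(im[:,:,::-1])
r=rect(im,K,E,(.50,.148),.140,"pics/r10.png")
```

```text
t 13.85 pos [0.4825 0.1461 0.1308] psi -0.0 zax [-0.001  0.004 -1.   ] w 0.615 F [ 0.6 -0.2 -5.4] q6 1.71
tool mm [-1.  -0.9 -2.2] turn -0.0
```

View pics/r10.png

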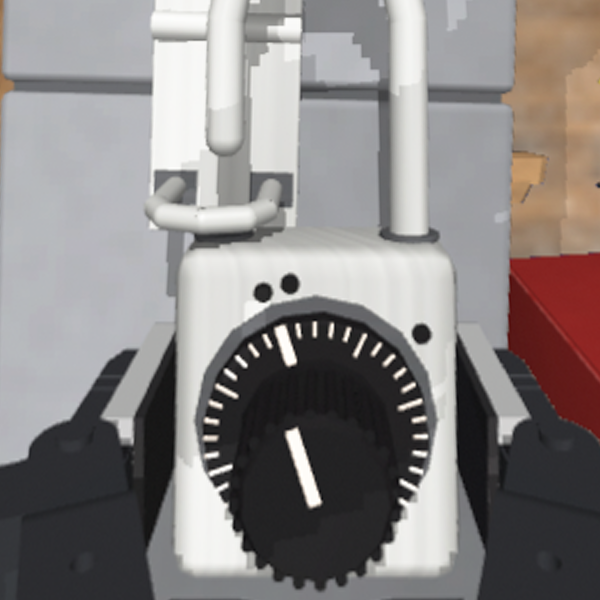

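Request:
step_arm(steps=[[0,0,-5,0],[0,0,-6,0],[0,0,-8,0],[0,0,-10,0]])

```text
time: 14.3
tool_pos: [0.4811, 0.1457, 0.1595]
tool_rot: [-0.001, 1.0, -0.0, -0.003]
contact_force: [0.8, -0.8, -4.6]
gripper_width: 0.618
```

Request:
step_arm(steps=[[0,0,-15,0],[0,0,-20,0],[0,0,-20,0],[0,0,-20,0],[0,0,-10,0],[0,0,0,0],[0,0,0,0]])

```text
time: 15.0
tool_pos: [0.4832, 0.1458, 0.2576]
tool_rot: [-0.002, 1.0, -0.0, 0.003]
contact_force: [0.0, 0.7, -4.3]
gripper_width: 0.619
```

Run:
```python
from h import *
delta((.4815,.147,.24),0)
s=state();K,E=ext("wrist",s); im,d=grab_frame("wrist"); im=np.ascontiguousarray(im[:,:,::-1])
im2,_=grab_frame("scene")
cv2.imwrite("pics/f.png",np.hstack([cv2.resize(im,(400,300)),cv2.resize(np.ascontiguousarray(im2[120:300,230:470,::-1]),(400,300))]))
for b in boxes_of("scene","duct_tape")[:1]: print(b)
```

```text
t 15.0 pos [0.4832 0.1458 0.2576] psi -0.0 zax [ 0.005  0.004 -1.   ] w 0.619 F [ 0.   0.7 -4.3] q6 1.71
tool mm [-1.8 -1.2 17.6] turn -0.0
{'box': [294.6, 286.7, 64.4, 61.3], 'p': 0.65}
```

Run:
```python
from h import *
s=state();K,E=ext("wrist",s); im,d=grab_frame("wrist")
v,u=np.mgrid[0:480,0:640]
P=(np.stack([u,v,np.ones_like(u)],-1).reshape(-1,3)@np.linalg.inv(K).T)*d.reshape(-1,1)
P=P@E[:3,:3].T+E[:3,3]; P=P[d.ravel()>.03]
c=P[(abs(P[:,1]-.146)<.03)&(P[:,0]>.42)&(P[:,0]<.62)&(P[:,2]>.24)&(P[:,2]<.32)]
face=c[(c[:,0]>.500)&(c[:,0]<.511)&(abs(c[:,1]-.146)<.022)]
A=np.c_[face[:,:2]-face[:,:2].mean(0),np.ones(len(face))]; print(len(face),"slope,z",np.linalg.lstsq(A,face[:,2],rcond=None)[0])
print("bow max x",c[:,0].max())
f=c[c[:,0]>.52]; print("shackle z",np.percentile(f[:,2],[10,50,90]), "short leg min x", f[f[:,1]>.155][:,0].min())
for x in np.arange(.52,.59,.01):
    m=c[abs(c[:,0]-x)<.005]; print(round(x,2),len(m),np.percentile(m[:,2],90).round(4) if len(m) else "")
```

```text
4204 slope,z [-0.42008477 -0.00642774  0.27622869]
bow max x 0.5788857167670161
shackle z [0.26105228 0.26291184 0.26473773] short leg min x 0.5285053444872858
0.52 554 0.2662
0.53 903 0.2655
0.54 1227 0.265
0.55 1281 0.2645
0.56 1439 0.2639
0.57 2334 0.2633
0.58 488 0.2628
```

```bash
python3 -c "
from h import *
s=state();print(s['joint_vel'],s['contact_force']);print(job_done())"
```

```text
[2.41134314e-03 2.18466141e-03 1.64076686e-03 7.71475628e-05
 1.25381967e-03 4.68100581e-04] [ 0.04748185  0.03926796 -5.40454734]
the job is handed in; nothing more can be done
None
```

The padlock is open and held in the gripper above the strongbox. I handed the job in at about 15 s of the 58 s allowed; no verdict was reported.

**What I did:**
- I turned the dial clockwise to about +0.90 rad, the single dot. I then turned it back to about -0.30 rad, the pair of dots, and checked both in the wrist pictures.
- I gripped the case by its long sides and pulled about 40 mm. The shackle slid out with little force and stopped hard at about 8.5 N.
- I pushed the lock forward about 46 mm until the shackle's free end was off the staple, then lifted it straight up. The lock slipped back 3 mm at the start of the lift, so I pushed it forward again and confirmed the end was clear in a picture.

**Last checks:**
- **Shackle:** the front of its bow is about 97 mm ahead of the lock's origin, which matches fully out (24 mm).
- **Pose:** the lock's underside is about 130 mm above the strongbox's top, tilted about 3.4° nose-down, with the arm still.
- **Grip:** the wrist carries about 4.3 to 5.4 N, roughly the lock's weight.
- **Tape roll:** its detection box is where it was at the start.

**Failed or disagreed:** the final picture could not be viewed because I had used all 12 views, so the end state was checked from numbers and wrist depth only. A plane fitted to the case's top gave a slope of -0.42. I set that aside because the fit probably took in the edge and dial, and used the tilt along the shackle instead.

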